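Park the cutlery box in its spring catch

ROBOT

A 7-joint arm with a two-finger parallel gripper is mounted at the origin on the work surface. World frame = base frame: x ahead of the robot, y to its left, z up, the work surface at z = 0. Lengths are in m, angles in rad, forces in N, time in s.
With the tool pointing down it reaches from about 0.35 to 0.9 m from the base axis. Payload 7.2 kg.
Tool frame: the origin (TCP) lies midway between the tips of the shut fingers; the grasp point (between the pads) lies 19 mm behind it; z points along the fingers, y is the line along which they close (so a half turn about z gives the same grasp; the last joint's range is limited). The gripper opens to 85 mm and grips with 20 to 120 N. Pads are 22 mm wide; open, the fingers measure 114 mm over their backs; the gripper's body (76 mm by 85 mm) begins 54 mm behind the grasp point. The pads swing forward as they close: fully open they stand 13 mm farther back than shut.
Start: joints at [1.046, 0.411, -0.013, 1.596, 0.006, 1.134, -0.082], TCP at [0.276, -0.561, 0.231] pointing down, gripper open.
Joint ranges: [-2.95, 2.95], [-0.29, 1.99], [-1.47, 1.44], [0.14, 2.54], [-1.03, 4.17], [0.13, 1.85], [-2.86, 2.86]. Speed limits (rad/s): [2.39, 2.39, 3.01, 3.01, 3.14, 3.14, 3.14].

INTERFACE

Orientations are given as a unit quaternion [w, x, y, z].
In Python, from station import ctrl gives the robot as it stands.
- The arm moves only by the tool arm_command, never from a script. Its argument "moves" is a list of rows, each an object of numbers: "tx", "ty", "tz": the shift along the tool's x, y, z in units of 0.2 m (1.0 is 0.2 m); "roll": the turn about the tool's z in units of 180 degrees (1.0 is 180 degrees). In form: [{"tx": .., "ty": .., "tz": .., "roll": ..}, ...]. A call has 1 to 10 rows; each row shifts and turns the commanded pose from where the row before left it, along the tool's axes as they then stand; what a row does not reach is not made up. A row lasts 1/12 s, in which the tool goes at most 41.7 mm and 7.16 degrees, less where a joint would pass 70% of its speed; a pose out of reach is approached as far as the arm can. A call with a number of a shift or a turn outside -1 to 1 is refused whole. A call with a gripper value outside its range is refused whole. "jaw" is the opening, from -1 (shut) to 1 (fully open), set as the call begins (left out, the last holds). The fingers move at their own pace and stop on an object; "newtons" is the grip in N (left out, the last holds). Time passes only in rows, so rows that do not move let the fingers close. It gives the time, the measured TCP pose, the force, the opening and the grip force at its end, in the units of the state.
- ctrl.sense(): the state, without advancing time (a new reading comes with each control period).
- ctrl.read_camera(name): name is "scene" or "top" or "wrist"; returns (picture, depth): 400x640x3 uint8, blue, green, red; 400x640 float32, m along the optical axis (not along the pixel's ray), 0 where there is no reading.
- ctrl.camera_model(name): a dict with "camera_matrix" (3x3 intrinsics, pixels), "extrinsics" (4x4, takes a point from world to camera coordinates). Camera axes: x right, y down, z forward; pixel columns grow to the right and rows downward; lengths in m; the calibration is good to about 2 mm. A picture is of the moment at which its call begins: read the wrist's pose just before it. camera_model takes no time and is no camera call; for the wrist camera it gives the pose at the moment of the call.
- ctrl.hand_in(): hands the job in; it is judged then, once.
The state is a dict: "time_s": time; "joint_pos": joint angles; "qvel": joint speeds; "joint_efforts": joint torques, N m; "eef_pos": TCP position; "eef_rot": TCP orientation; "wrist_force": force on the tool from outside, world axes, zero at the start; "ft_torque": the same for the moment, N m; "grip_width": finger opening in m; "finger_force": force on a finger pad.
Only numpy, scipy, OpenCV 4.12 (cv2) and the standard library are available. Lean on these libraries where they do the work, as an engineer would, in place of code of your own. Each camera call takes 0.05 s, during which the arm holds its last target. There are 200 camera calls.

TASK

Park the lidded cutlery box in the spring catch on the clamped wooden board so nobody can knock it off the ledge: set it on the board at the open mouth of the rails, slide it in past the sloped side bolt until you feel it come up against the end stop, and keep it pressed firmly there, against the ejector plunger, until the slow side bolt has crept all the way out behind it; then let go and move clear. Press with steady, moderate force rather than ramming the stop, keep the box upright, and leave the rice bowl and the teaspoon where they are.

Things in the scene. Friction and masses are not known exactly. Their poses are not given: they have to be found in the camera images.
- caddy: Loose closed cutlery box: steel body 110 mm long (its x) x 80 mm wide (its y) x 58 mm tall, a thin wooden lid up to z = 62 mm, and on the lid a wooden handle block 22 mm (x) x 64 mm (y), from z = 62 to 96 mm. About 0.3 kg. Same both ways round (half turn about z). Origin: centre of its underside, z up.
- board: Wooden board 420 x 240 x 18 mm held to the ledge by a blue C-clamp at its far end (x 85 to 182, y about 55, up to 28 mm above the board). Origin: on the ledge under the stop's origin; board top at z = 18 mm, board from x = -300 to +120 mm. The box slides along the board's +x between two rails, its own x along board x.
- mouth (a point): Where the straight rails begin, midway between them on the board's top, 190 mm before the stop's origin (axes as the board's). Aluminium rails 30 mm high and 12 mm thick run from here to the stop, inner faces at y = +44 and -44 mm; towards the robot they flare out to about 125 mm apart, 45 mm before this point.
- stop: Fixed steel bracket, 42 mm high, at the rails' end. A stiff slide on it carries two stop pads, the ejector and the side bolt. The pad faces stand s = 0 to 16 mm beyond (+x of) this origin; s differs each time and is not measured: feel for it. Origin: on the board's top midway between the rails; axes as the board's. Box pressed home: centre at x = -55 mm + s; let go, about 3 mm less.
- ejector (a joint): Sprung plunger (pin 14 mm across, 28 mm above the board's top) between the pads, pushing the box back out towards the mouth. 0 = fully out (12 mm before the pad faces), 0.012 m = flush with the pads (box home). 4 N at first, 6 N at home.
- bolt (a joint): Side bolt at the -y rail, 8 to 28 mm above the board's top. 0 = fully out (nose 14 mm into the channel), 0.014 m = pushed clear. A slope facing the mouth (from 164 mm before the pad faces) lets a box sliding in push it back; its flat face, 113 mm before the pads, blocks the way out. Weak spring (1.5 N), heavily damped: once the box's tail has passed it creeps out in 2 to 3 s; push past it slowly.
- bowl: White ceramic rice bowl, 120 mm across and 60 mm high, loose bystander. Origin: centre of its underside.
- teaspoon: Steel teaspoon 140 mm long, loose bystander lying flat along its x. Origin: centre of its underside.
Mind the look-alikes: they are no part of the job. What is shaped like the caddy but black or green is not meant.

How it is judged:
On the way, in this order (a step that is already met when the one before it is completed fails the run):
1. the box, standing on the board between the rails, has pushed the side bolt back (value of joint bolt above 0.004 m and x of caddy in the frame of stop between -0.19 and -0.062 m and z of caddy in the frame of stop below 0.012 m), for 0.1 s.
2. the box is kept pressed against the end stop with more than 9 N in all (6 N of it is the ejector, pushed in to within 1.5 mm of flush) while the side bolt is out to within 3 mm (contact force between caddy and stop above 9 N and value of joint ejector above 0.0105 m and value of joint bolt below 0.003 m), for 0.2 s.
At the end, for the whole second after the job is handed in: The box rests flat on the board (within 4 mm and 0.06 rad), in line with the rails (0.08 rad), its centre 37 to 60.5 mm before the stop origin, at rest, with the side bolt out to within 3 mm behind it (x of caddy in the frame of stop between -0.0605 and -0.037 m and z of caddy in the frame of stop below 0.004 m and angle between caddy's own z axis and vertical below 0.06 rad and angle between the x axis of caddy and the x axis of stop, either way round below 0.08 rad and value of joint bolt below 0.003 m and linear speed of caddy below 0.01 m/s); the robot touches nothing.
It fails at once if the box is rammed or forced against the stop or the plungers it carries (more than 40 N) (contact force between caddy and stop above 40 N).
It fails at once if the box is tipped by more than 0.5 rad (angle between caddy's own z axis and vertical above 0.5 rad).
It fails at once if the rice bowl is shifted by more than 20 mm (distance of bowl from where it was at the start of the episode above 0.02 m).
It fails at once if the teaspoon is shifted by more than 20 mm (distance of teaspoon from where it was at the start of the episode above 0.02 m).
It also fails if it takes over 59 s, if anything falls off the work surface, if the arm or the gripper's body presses on something with over 40 N, if the wrist force passes 120 N, or if a joint passes its speed limit or range.

## Working session

There is one attempt and no reset: what is moved stays moved. The work goes in short steps, Python scripts to look and compute and a tool call to move; the robot and the scene stay as the last step left them, time stands still between calls to the robot, and variables do not carry over. Pictures are saved under pics/ and viewed, at most 10 in all, crops included, and the job is handed in when it is done.

Besides the shell and the picture viewer there is one more tool, called after "Emit:" as name([rows], argument=value, ...), one row to a line, values as JSON. arm_command: Moves the arm, as the interface text tells. Its arguments: {"type":"object","properties":{"moves":{"type":"array"},"jaw":{"type":"number"},"newtons":{"type":"number"}},"required":["moves"]}

```bash
mkdir -p pics; ls
cat > h.py <<'E'
import numpy as np, cv2, json
from station import ctrl
def cam(n):
    m=ctrl.camera_model(n); p,d=ctrl.read_camera(n); return p,d,np.array(m["camera_matrix"]),np.array(m["extrinsics"])
def cloud(d,K,E):
    v,u=np.indices(d.shape); pc=np.stack([(u-K[0,2])/K[0,0]*d,(v-K[1,2])/K[1,1]*d,d],-1)
    return (pc-E[:3,3])@E[:3,:3]
def plane(u,v,z,K,E):
    r=E[:3,:3].T@np.linalg.inv(K)@np.array([u,v,1.]); o=-E[:3,:3].T@E[:3,3]; return o+r*(z-o[2])/r[2]
def proj(p,K,E):
    q=K@(E[:3,:3]@np.array(p)+E[:3,3]); return q[:2]/q[2]
E
python3 - <<'E'
from h import *
for n in ("scene","top"):
    p,d,K,E=cam(n); cv2.imwrite(f"pics/{n}0.png",p); np.savez(f"{n}0.npz",p=p,d=d,K=K,E=E)
    print(n,K[0,0],-E[:3,:3].T@E[:3,3], (d>0).mean())
print(ctrl.sense())
E
```

```text
pics
scene 489.6028914423106 [ 0.83304831 -0.51664948  1.00915487] 0.99588671875
top 395.15442824917125 [ 0.24592097 -0.01254322  1.12827492] 0.99598046875
{'time_s': 0.1, 'joint_pos': array([ 1.0458092 ,  0.41181777, -0.01271788,  1.5969322 ,  0.00556579,
        1.13433731, -0.08221549]), 'qvel': array([ 0.00193069, -0.00252248, -0.00114554, -0.00264334,  0.00156049,
       -0.00166631,  0.00034515]), 'joint_efforts': array([ 4.71958469e-03, -6.01827264e+01,  6.85806144e-01, -3.00089264e+01,
        1.41783943e-02,  6.42254687e-03,  4.17666456e-05]), 'eef_pos': array([ 0.27544927, -0.5605322 ,  0.23055   ]), 'eef_rot': array([-7.02175358e-04,  9.74031172e-01,  2.26412773e-01, -1.99156393e-04]), 'wrist_force': array([-0.02808918, -0.72417806, -0.38975446]), 'ft_torque': array([ 0.01560358, -0.00929914, -0.00144303]), 'finger_force': 0.0, 'grip_width': 0.08562779035029654}
```

View pics/scene0.png

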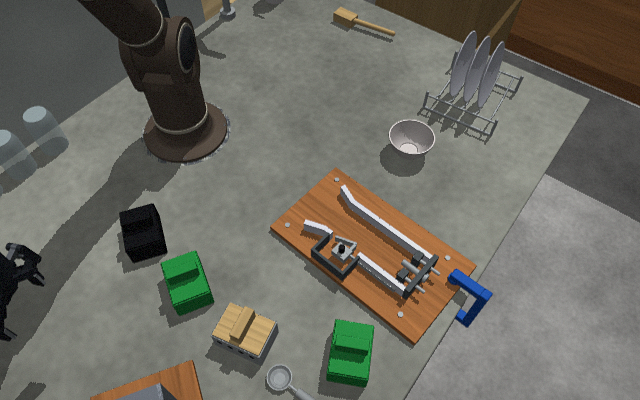

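View pics/top0.png

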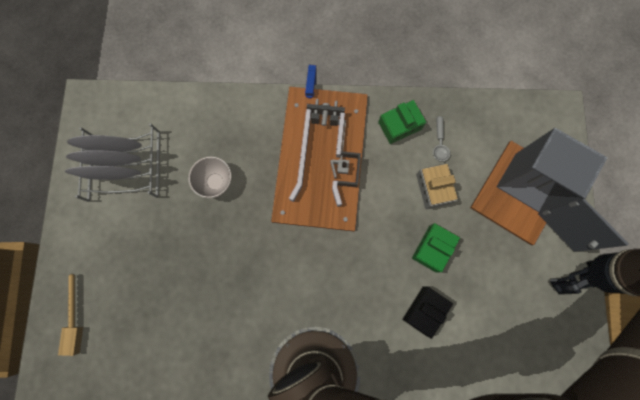

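Candidates in the images:
- black box: scene (142,232), top (429,312)
- green box A: scene (186,281), top (437,248)
- green box B: scene (350,352), top (403,121)
- steel box with wooden lid and handle: scene (244,332), top (438,186)

The last one fits the description. The board is at scene (370,255), top (322,160), with the stop at the far end near the blue clamp. The bowl is at top (210,177) and the spoon at top (441,140).

Run:
```python
from h import *
S={n:np.load(f"{n}0.npz") for n in("scene","top")}
cv2.imwrite("pics/crop.png",np.hstack([cv2.resize(S["scene"]["p"][285:375,190:310],(400,300),interpolation=2),cv2.resize(S["top"]["p"][145:220,395:495],(400,300),interpolation=2)]))
def rect(P):
    (c,s,a)=cv2.minAreaRect((P[:,:2]*1000).astype(np.float32)); return np.round(c,1),np.round(s,1),round(a,2)
guess=plane(438,186,.06,S["top"]["K"],S["top"]["E"]); print("guess",guess)
bg=plane(322,160,.018,S["top"]["K"],S["top"]["E"]); print("board",bg)
for n in S:
    s=S[n]; C=cloud(s["d"],s["K"],s["E"]); hsv=cv2.cvtColor(s["p"],cv2.COLOR_BGR2HSV)
    near=(np.linalg.norm(C[...,:2]-guess[:2],axis=-1)<.085)
    for lo,hi in((.085,.11),(.052,.075)):
        m=near&(C[...,2]>lo)&(C[...,2]<hi); 
        print(n,lo,m.sum(),np.median(C[m][:,2]),rect(C[m]))
    # colour mask, wood lid
    nb=(np.linalg.norm(C[...,:2]-bg[:2],axis=-1)<.3)
    m=nb&(hsv[...,0]<20)&(hsv[...,1]>90)&(C[...,2]>.008)&(C[...,2]<.028)
    m=cv2.morphologyEx(m.astype(np.uint8),cv2.MORPH_OPEN,np.ones((3,3)))>0
    k,l,st,_=cv2.connectedComponentsWithStats(m.astype(np.uint8)); 
    print(n,"boardz",np.median(C[m][:,2]),rect(C[m]))
    m=nb&(C[...,2]>.040)&(C[...,2]<.056)&(hsv[...,1]<60)&(hsv[...,2]>110)
    print(n,"rails",m.sum(),np.median(C[m][:,2]),rect(C[m]))
    np.save(n+"_rails.npy",C[m])
    g=C[200:202,300]; print(n,"surf",np.round(g,4))
```

```text
guess [ 0.51474836 -0.33078238  0.06      ]
board [ 0.59503257 -0.00671426  0.018     ]
scene 0.085 416 0.09580727633711951 (array([ 518.6, -332.6]), array([23.1, 63.9]), 13.52)
scene 0.052 1724 0.06219061925024924 (array([ 518.6, -332.7]), array([110.2,  80.8]), 13.43)
scene boardz 0.018372879483628785 (array([6.054e+02, 2.000e-01]), array([244.4, 420.9]), 85.25)
scene rails 1299 0.04835440437654162 (array([612.8, -19.7]), array([557.9, 308.3]), 85.6)
scene surf [[ 0.3991  0.0008  0.0179]
 [ 0.4028 -0.0038  0.0223]]
top 0.085 210 0.09503131948068533 (array([ 521.4, -333.9]), array([22.7, 64. ]), 13.74)
top 0.052 893 0.06133950333898564 (array([ 521.6, -334.1]), array([111.2,  80.5]), 13.52)
top boardz 0.017254862580406954 (array([610.1,  -2.3]), array([240.2, 421.8]), 85.26)
top rails 927 0.047099897454680496 (array([616.9,  -9.2]), array([593.8, 306.2]), 85.55)
top surf [[0.4741 0.0535 0.0167]
 [0.4706 0.0532 0.0197]]
```

View pics/crop.png

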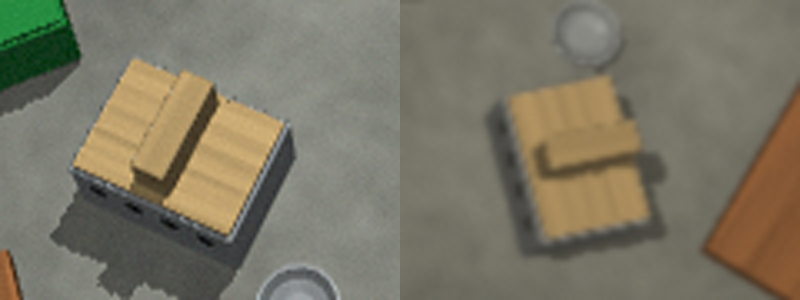

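The crop confirms it: steel sides, plank lid, wooden handle across the box. Both views agree within about 3 mm on centre (0.520, -0.333), yaw 13.5°, lid at 62 mm and handle top at 95 mm, which match the given sizes. Turning the tool so it closes along the box's x.

Emit:
arm_command([
  {"roll": -0.039},
  {"roll": -0.039},
  {"roll": -0.039},
  {"roll": -0.039},
  {"roll": -0.039},
  {"roll": -0.039},
  {"roll": -0.039},
  {"roll": -0.039},
  {"roll": -0.039},
  {"roll": -0.039},
], jaw=1)

```text
schema error: expected keys tx, ty, tz, roll
```

Emit:
arm_command([
  {"roll": -0.039},
  {"tx": 0.091, "ty": 0.16},
  {"tx": 0.091, "ty": 0.16},
  {"tx": 0.091, "ty": 0.16},
  {"tx": 0.091, "ty": 0.16},
  {"tx": 0.091, "ty": 0.16},
  {"tx": 0.091, "ty": 0.16},
  {"tx": 0.091, "ty": 0.16},
  {"tx": 0.091, "ty": 0.16},
  {"tx": 0.091, "ty": 0.16},
])

```text
schema error: expected keys tx, ty, tz, roll
```

```bash
cat >> h.py <<'E'
from scipy.spatial.transform import Rotation as R
def rect(P):
    (c,s,a)=cv2.minAreaRect((P[:,:2]*1000).astype(np.float32)); return np.round(c,1),np.round(s,1),round(a,2)
def tool(st=None):
    st=st or ctrl.sense(); q=st["eef_rot"]; M=R.from_quat([q[1],q[2],q[3],q[0]]).as_matrix(); return st["eef_pos"],M
E
python3 - <<'E'
from h import *
st=ctrl.sense(); p,M=tool(st); print(st["time_s"],p,np.round(M,4).tolist(),np.round(st["joint_pos"],2),"toolx yaw",np.degrees(np.arctan2(M[1,0],M[0,0])))
im,d,K,E=cam("wrist"); C=cloud(d,K,E)
near=(np.linalg.norm(C[...,:2]-[.52,-.333],axis=-1)<.085)
for lo,hi in((.085,.11),(.052,.075)):
    m=near&(C[...,2]>lo)&(C[...,2]<hi); print(lo,m.sum(),np.median(C[m][:,2]) if m.any() else 0,rect(C[m]) if m.any() else 0)
cv2.imwrite("pics/w1.png",im)
E
```

```text
0.1 [ 0.27544927 -0.5605322   0.23055   ] [[0.8975, 0.4411, -0.0007], [0.4411, -0.8975, 0.0013], [-0.0001, -0.0015, -1.0]] [ 1.05  0.41 -0.01  1.6   0.01  1.13 -0.08] toolx yaw 26.17194648189485
0.085 0 0 0
0.052 0 0 0
```

View pics/w1.png

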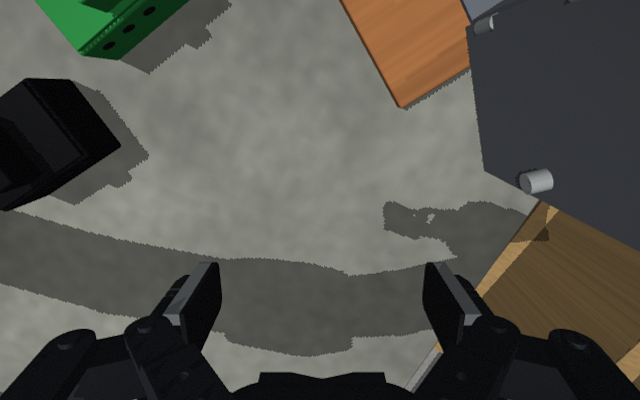

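Every row needs all four keys, so the arm hasn't moved. This picture is from the start pose: fingers at (200,300) and (450,300), with the black and green boxes at the left.

Emit:
arm_command([
  {"tx": 0, "ty": 0, "tz": 0, "roll": -0.039},
  {"tx": 0, "ty": 0, "tz": 0, "roll": -0.039},
  {"tx": 0, "ty": 0, "tz": 0, "roll": -0.039},
  {"tx": 0, "ty": 0, "tz": 0, "roll": -0.039},
  {"tx": 0, "ty": 0, "tz": 0, "roll": -0.039},
  {"tx": 0, "ty": 0, "tz": 0, "roll": -0.039},
  {"tx": 0, "ty": 0, "tz": 0, "roll": -0.039},
  {"tx": 0, "ty": 0, "tz": 0, "roll": -0.039},
  {"tx": 0, "ty": 0, "tz": 0, "roll": -0.039},
  {"tx": 0, "ty": 0, "tz": 0, "roll": -0.039},
], jaw=1)

```text
time_s: 0.98
eef_pos: [0.2755, -0.5607, 0.2309]
eef_rot: [-0.0, 0.664, 0.747, 0.0]
wrist_force: [-0.4, 0.1, 0.9]
grip_width: 0.0856
finger_force: 0.0
```

Emit:
arm_command([
  {"tx": 0, "ty": 0, "tz": 0, "roll": -0.039},
  {"tx": 0.08, "ty": 0.15, "tz": 0, "roll": 0},
  {"tx": 0.08, "ty": 0.15, "tz": 0, "roll": 0},
  {"tx": 0.08, "ty": 0.15, "tz": 0, "roll": 0},
  {"tx": 0.08, "ty": 0.15, "tz": 0, "roll": 0},
  {"tx": 0.08, "ty": 0.15, "tz": 0, "roll": 0},
  {"tx": 0.08, "ty": 0.15, "tz": 0, "roll": 0},
  {"tx": 0.08, "ty": 0.15, "tz": 0, "roll": 0},
  {"tx": 0.08, "ty": 0.15, "tz": 0, "roll": 0},
  {"tx": 0, "ty": 0, "tz": 0, "roll": 0},
])

```text
time_s: 1.82
eef_pos: [0.4855, -0.3735, 0.2313]
eef_rot: [0.0, 0.616, 0.788, 0.003]
wrist_force: [0.8, 0.7, 0.0]
grip_width: 0.0852
finger_force: 0.0
```

```bash
cat > look.py <<'E'
from h import *
st=ctrl.sense(); p,M=tool(st); print(st["time_s"],p,"tilt",np.round(M[:,2],4),np.round(st["joint_pos"],2),"toolx yaw",np.degrees(np.arctan2(M[1,0],M[0,0])))
im,d,K,E=cam("wrist"); C=cloud(d,K,E); np.savez("w.npz",p=im,d=d,K=K,E=E)
near=(np.linalg.norm(C[...,:2]-[.52,-.333],axis=-1)<.085)
for lo,hi in((.085,.11),(.052,.075)):
    m=near&(C[...,2]>lo)&(C[...,2]<hi); print(lo,m.sum(),np.median(C[m][:,2]) if m.any() else 0,rect(C[m]) if m.any() else 0)
cv2.imwrite("pics/w2.png",im)
E
python3 look.py
```

```text
1.8167 [ 0.48551721 -0.37351913  0.23128553] tilt [ 0.0033  0.0038 -1.    ] [ 0.85  0.42 -0.38  1.61  0.16  1.14  0.69] toolx yaw 103.94767538454045
0.085 2263 0.09510497935793454 (array([ 519.5, -332.3]), array([22.4, 63.4]), 13.56)
0.052 8310 0.061160649360953945 (array([ 519.8, -332.6]), array([110. ,  80.2]), 13.31)
```

Emit:
arm_command([
  {"tx": 0.08, "ty": 0.107, "tz": 0, "roll": 0.0025},
  {"tx": 0.08, "ty": 0.107, "tz": 0, "roll": 0},
  {"tx": 0, "ty": 0, "tz": 0.1, "roll": 0},
  {"tx": 0, "ty": 0, "tz": 0.15, "roll": 0},
  {"tx": 0, "ty": 0, "tz": 0.15, "roll": 0},
  {"tx": 0, "ty": 0, "tz": 0.15, "roll": 0},
  {"tx": 0, "ty": 0, "tz": 0.1, "roll": 0},
  {"tx": 0, "ty": 0, "tz": 0.1, "roll": 0},
  {"tx": 0, "ty": 0, "tz": 0.065, "roll": 0},
  {"tx": 0, "ty": 0, "tz": 0, "roll": 0},
])

```text
time_s: 2.7
eef_pos: [0.5115, -0.3398, 0.0652]
eef_rot: [-0.003, 0.623, 0.782, -0.001]
wrist_force: [-0.3, 0.7, 0.8]
grip_width: 0.0854
finger_force: 0.0
```

Run:
```python
from h import *
# rails in board frame from first views (and wrist none)
for n in("scene","top"):
    P=np.load(n+"_rails.npy")[:,:2]
    for yaw in (-4.75,):
        a=np.radians(yaw); c={"scene":[.6054,.0002],"top":[.6101,-.0023]}[n]
        Q=(P-c)@np.array([[np.cos(a),-np.sin(a)],[np.sin(a),np.cos(a)]])
        Q=Q[(abs(Q[:,1])<.075)&(abs(Q[:,0])<.2)]+[-.09,0]
        for x0 in np.arange(-.19,.0,.02):
            b=Q[(Q[:,0]>x0)&(Q[:,0]<x0+.02)]; u=b[(b[:,1]>.02)&(b[:,1]<.07)][:,1]; l=b[(b[:,1]<-.02)&(b[:,1]>-.07)][:,1]
            print(n,round(x0,2),[np.round(np.percentile(k,[5,50,95])*1000,1).tolist() if len(k)>4 else None for k in(u,l)])
st=ctrl.sense();p,M=tool(st);print(p,M[:,0],M[:,2])
```

```text
scene -0.19 [[43.8, 50.6, 55.4], [-55.8, -49.9, -44.5]]
scene -0.17 [[44.4, 49.9, 55.4], [-52.1, -49.3, -45.1]]
scene -0.15 [[45.3, 50.4, 55.9], [-69.0, -46.4, -39.2]]
scene -0.13 [[44.3, 49.2, 55.9], [-65.9, -53.1, -35.2]]
scene -0.11 [[45.0, 50.2, 55.3], [-67.0, -56.1, -35.2]]
scene -0.09 [[45.1, 50.0, 55.0], [-55.5, -49.6, -44.7]]
scene -0.07 [[44.6, 49.2, 55.4], [-56.0, -50.5, -43.7]]
scene -0.05 [[44.4, 48.8, 55.1], [-55.7, -51.0, -45.0]]
scene -0.03 [[45.7, 50.5, 55.7], [-55.8, -50.2, -45.3]]
scene -0.01 [[44.0, 50.0, 55.9], [-55.1, -50.1, -44.9]]
top -0.19 [[45.2, 50.7, 55.5], [-54.8, -49.8, -44.5]]
top -0.17 [[44.7, 49.8, 55.0], [-48.1, -47.6, -44.8]]
top -0.15 [[44.3, 49.7, 55.4], [-68.8, -57.4, -40.4]]
top -0.13 [[44.4, 50.1, 55.3], [-62.4, -53.4, -32.8]]
top -0.11 [[44.3, 50.0, 55.4], [-67.0, -54.8, -45.4]]
top -0.09 [[44.0, 49.5, 55.4], [-55.1, -49.8, -45.2]]
top -0.07 [[44.8, 50.0, 55.1], [-55.5, -49.9, -44.7]]
top -0.05 [[44.5, 49.9, 54.4], [-55.1, -50.0, -44.5]]
top -0.03 [[44.4, 49.9, 55.3], [-54.9, -50.9, -45.5]]
top -0.01 [[44.5, 50.1, 55.4], [-55.4, -49.6, -44.6]]
[ 0.51149033 -0.33984281  0.06520595] [-0.22307092  0.97479688  0.00322594] [-0.00459976  0.0022567  -0.99998687]
```

Emit:
arm_command([
  {"tx": 0.026, "ty": 0.048, "tz": -0.01, "roll": -0.003},
  {"tx": 0, "ty": 0, "tz": 0, "roll": 0},
  {"tx": 0, "ty": 0, "tz": 0, "roll": 0},
])

```text
time_s: 2.95
eef_pos: [0.524, -0.3322, 0.0721]
eef_rot: [0.001, 0.619, 0.786, 0.001]
wrist_force: [-0.2, -0.6, 0.3]
grip_width: 0.0855
finger_force: 0.0
```

Emit:
arm_command([
  {"tx": 0, "ty": 0, "tz": 0, "roll": 0},
  {"tx": 0, "ty": 0, "tz": 0, "roll": 0},
  {"tx": 0, "ty": 0, "tz": 0, "roll": 0},
  {"tx": 0, "ty": 0, "tz": 0, "roll": 0},
  {"tx": 0, "ty": 0, "tz": 0, "roll": 0},
  {"tx": 0, "ty": 0, "tz": 0, "roll": 0},
  {"tx": 0, "ty": 0, "tz": 0, "roll": 0},
  {"tx": 0, "ty": 0, "tz": 0, "roll": 0},
], jaw=-1, newtons=70)

```text
time_s: 3.62
eef_pos: [0.5218, -0.333, 0.0704]
eef_rot: [-0.0, 0.619, 0.785, -0.0]
wrist_force: [-3.3, -0.6, 3.3]
grip_width: 0.0207
finger_force: 70.7
```

Emit:
arm_command([
  {"tx": 0, "ty": 0, "tz": -0.06, "roll": 0},
  {"tx": 0, "ty": 0, "tz": -0.12, "roll": 0},
  {"tx": 0, "ty": 0, "tz": -0.15, "roll": 0},
  {"tx": 0, "ty": 0, "tz": -0.15, "roll": 0},
  {"tx": 0, "ty": 0, "tz": -0.08, "roll": 0},
  {"tx": 0.05, "ty": 0, "tz": 0, "roll": 0},
  {"tx": 0.1, "ty": 0, "tz": 0, "roll": 0},
  {"tx": 0.15, "ty": 0.01, "tz": 0, "roll": 0},
  {"tx": 0.15, "ty": 0.01, "tz": 0, "roll": 0},
  {"tx": 0.15, "ty": 0.01, "tz": 0, "roll": 0},
])

```text
time_s: 4.45
eef_pos: [0.4982, -0.2122, 0.1807]
eef_rot: [-0.001, 0.619, 0.785, -0.0]
wrist_force: [0.4, 0.5, -2.7]
grip_width: 0.0209
finger_force: 69.9
```

Emit:
arm_command([
  {"tx": 0.15, "ty": 0.01, "tz": 0, "roll": 0},
  {"tx": 0.15, "ty": 0.01, "tz": 0, "roll": 0},
  {"tx": 0.15, "ty": 0.01, "tz": 0, "roll": 0},
  {"tx": 0.1, "ty": 0, "tz": 0, "roll": 0},
  {"tx": 0.08, "ty": 0, "tz": 0, "roll": 0},
  {"tx": 0, "ty": 0, "tz": 0, "roll": 0.034},
  {"tx": 0, "ty": 0, "tz": 0, "roll": 0.034},
  {"tx": 0, "ty": 0, "tz": 0, "roll": 0.034},
  {"tx": 0, "ty": 0, "tz": 0, "roll": 0},
  {"tx": 0, "ty": 0, "tz": 0, "roll": 0},
])

```text
time_s: 5.28
eef_pos: [0.4754, -0.0899, 0.1814]
eef_rot: [-0.001, 0.735, 0.678, -0.001]
wrist_force: [0.8, -0.4, -3.9]
grip_width: 0.0209
finger_force: 69.9
```

```bash
cat > look2.py <<'E'
from h import *
import sys
st=ctrl.sense(); p,M=tool(st); print(st["time_s"],p,"toolz",np.round(M[:,2],4),"toolx yaw",np.degrees(np.arctan2(M[1,0],M[0,0])),st["wrist_force"])
for n in("wrist","scene","top"):
    im,d,K,E=cam(n); C=cloud(d,K,E); hsv=cv2.cvtColor(im,cv2.COLOR_BGR2HSV)
    cv2.imwrite(f"pics/{n}_{sys.argv[1]}.png",im); np.savez(f"{n}_{sys.argv[1]}.npz",p=im,d=d,K=K,E=E)
    # box lid: wood-coloured points at lid height (TCP minus ~9mm)
    zl=p[2]-.009
    m=(np.linalg.norm(C[...,:2]-p[:2],axis=-1)<.08)&(abs(C[...,2]-zl)<.009)&(hsv[...,1]>50)
    print(n,"lid",m.sum(),np.median(C[m][:,2]) if m.any() else 0,rect(C[m]) if m.any() else 0)
    m=(np.linalg.norm(C[...,:2]-[.607,0],axis=-1)<.3)&(hsv[...,0]<14)&(hsv[...,1]>90)&(C[...,2]>.008)&(C[...,2]<.028)
    m=cv2.morphologyEx(m.astype(np.uint8),cv2.MORPH_OPEN,np.ones((3,3)))>0
    print(n,"board",m.sum(),np.median(C[m][:,2]) if m.any() else 0,rect(C[m]) if m.any() else 0)
E
python3 look2.py a
```

```text
5.2833 [ 0.47537081 -0.08993908  0.18139113] toolz [-1.7e-03  3.0e-04 -1.0e+00] toolx yaw 85.35821817319915 [ 0.84624947 -0.43680417 -3.87754965]
wrist lid 17899 0.1722936849079689 (array([476. , -85.6]), array([ 67.8, 105.6]), 85.43)
wrist board 54637 0.0172596919489959 (array([582.8, -36.5]), array([162.4, 377.4]), 85.31)
scene lid 906 0.17380845186565735 (array([474.4, -88.7]), array([ 76.2, 106.6]), 85.55)
scene board 1615 0.018426226594405414 (array([607.3,  -2.9]), array([240.1, 413.3]), 86.62)
top lid 308 0.17220305848960202 (array([478.9, -71.4]), array([ 39.8, 105.9]), 85.24)
top board 6976 0.0171745745340066 (array([609. ,  -1.9]), array([239.3, 419.9]), 85.42)
```

Run:
```python
from h import *
s=np.load("wrist_a.npz"); C=cloud(s["d"],s["K"],s["E"]); hsv=cv2.cvtColor(s["p"],cv2.COLOR_BGR2HSV)
a=np.radians(-4.75); O=np.array([.6971,-.0078])
B=(C[...,:2]-O)@np.array([[np.cos(a),-np.sin(a)],[np.sin(a),np.cos(a)]])
m=(C[...,2]>.042)&(C[...,2]<.054)&(abs(B[...,1])<.075)&(B[...,0]>-.24)&(B[...,0]<.03)&(hsv[...,1]<70)
Q=B[m]; print(m.sum(),np.median(C[m][:,2]))
for x0 in np.arange(-.24,.02,.02):
    b=Q[(Q[:,0]>x0)&(Q[:,0]<x0+.02)]; print(round(x0,2),[np.round(np.percentile(k,[2,50,98])*1000,1).tolist()+[len(k)] if len(k)>4 else None for k in(b[b[:,1]>.02][:,1],b[b[:,1]<-.02][:,1])])
m=(C[...,2]>.008)&(C[...,2]<.028)&(hsv[...,0]<14)&(hsv[...,1]>90)&(abs(B[...,1])<.16)
Q=B[m]; print("board x,y range",np.percentile(Q,[.2,99.8],axis=0))
```

```text
7751 0.04705106461422035
-0.24 [None, [-71.5, -64.5, -57.2, 309]]
-0.22 [None, [-66.6, -58.0, -49.5, 436]]
-0.2 [None, [-58.8, -50.9, -44.1, 433]]
-0.18 [None, [-70.4, -54.8, -44.1, 420]]
-0.16 [None, [-71.3, -46.4, -41.3, 196]]
-0.14 [None, [-74.2, -58.9, -35.8, 828]]
-0.12 [None, [-72.4, -54.0, -31.3, 716]]
-0.1 [None, [-74.2, -57.4, -43.9, 587]]
-0.08 [None, [-55.3, -49.4, -43.8, 408]]
-0.06 [None, [-55.2, -49.1, -43.7, 415]]
-0.04 [None, [-55.1, -49.0, -43.6, 414]]
-0.02 [None, [-55.0, -48.9, -43.6, 408]]
-0.0 [[20.3, 27.6, 36.5, 303], [-55.0, -44.2, -20.7, 755]]
board x,y range [[-0.29923798 -0.11781785]
 [ 0.06988652  0.04275417]]
```

View pics/wrist_a.png

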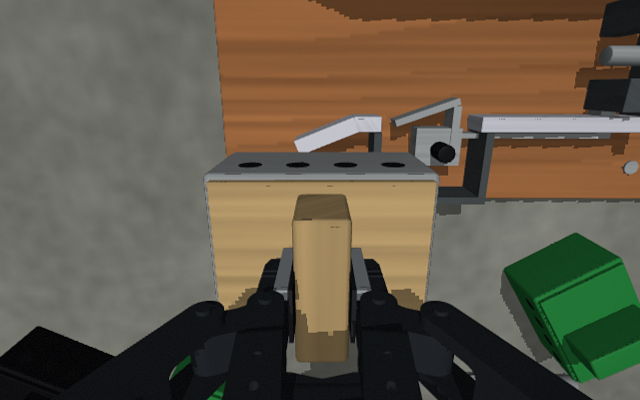

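Emit:
arm_command([
  {"tx": 0.06, "ty": -0.03, "tz": 0, "roll": 0},
  {"tx": 0.12, "ty": -0.04, "tz": 0, "roll": 0},
  {"tx": 0.14, "ty": -0.043, "tz": 0, "roll": 0},
  {"tx": 0.12, "ty": -0.03, "tz": 0, "roll": 0},
  {"tx": 0.056, "ty": -0.01, "tz": 0, "roll": 0},
  {"tx": 0, "ty": 0, "tz": 0, "roll": 0},
  {"tx": 0, "ty": 0, "tz": 0.1, "roll": 0},
  {"tx": 0, "ty": 0, "tz": 0.1, "roll": 0},
  {"tx": 0, "ty": 0, "tz": 0.1, "roll": 0},
  {"tx": 0, "ty": 0, "tz": 0, "roll": 0},
])

```text
time_s: 6.27
eef_pos: [0.4518, 0.01, 0.1193]
eef_rot: [-0.002, 0.736, 0.677, -0.002]
wrist_force: [-0.9, 0.0, -3.2]
grip_width: 0.0208
finger_force: 70.0
```

```bash
cat > lid.py <<'E'
from h import *
import sys
a=np.radians(-4.75); O=np.array([.6971,-.0078]); Rb=np.array([[np.cos(a),-np.sin(a)],[np.sin(a),np.cos(a)]])
st=ctrl.sense(); p,M=tool(st); yaw=np.degrees(np.arctan2(M[1,0],M[0,0])); tb=(p[:2]-O)@Rb
print(st["time_s"],p,"board TCP mm",np.round(tb*1000,1),"z",M[:,2].round(4),"yaw",yaw,"F",st["wrist_force"].round(1))
for n in ("scene","top","wrist"):
    im,d,K,E=cam(n); C=cloud(d,K,E); B=(C[...,:2]-O)@Rb-tb; hsv=cv2.cvtColor(im,cv2.COLOR_BGR2HSV)
    np.savez(n+"_l.npz",p=im,d=d,K=K,E=E)
    m=(abs(C[...,2]-(p[2]-.009))<.008)&(abs(B[...,0])<.065)&(abs(B[...,1])<.055)&(hsv[...,1]>50)
    if m.any(): print(n,m.sum(),"z",np.median(C[m][:,2]).round(4),"box edges rel TCP mm x,y",np.percentile(B[m]*1000,[.3,99.7],axis=0).round(1).tolist(),rect(C[m])[2])
    cv2.imwrite(f"pics/{n}_{sys.argv[1]}.png",im)
E
python3 lid.py b
```

```text
6.2667 [0.45183852 0.01004002 0.11930395] board TCP mm [-245.9   -2.5] z [-5.6e-03 -2.0e-04 -1.0e+00] yaw 85.14314136002733 F [-0.9  0.  -3.2]
scene 744 z 0.1116 box edges rel TCP mm x,y [[-53.7, -36.7], [50.7, 37.5]] 85.04
top 35 z 0.1102 box edges rel TCP mm x,y [[-49.6, 27.1], [-18.3, 39.0]] 2.53
wrist 17760 z 0.1131 box edges rel TCP mm x,y [[-50.0, -26.9], [53.1, 38.6]] 85.26
```

Emit:
arm_command([
  {"tx": 0.012, "ty": 0, "tz": 0.06, "roll": 0},
  {"tx": 0, "ty": 0, "tz": 0.05, "roll": 0},
  {"tx": 0, "ty": 0, "tz": 0.025, "roll": 0},
  {"tx": 0, "ty": 0, "tz": 0, "roll": 0},
  {"tx": 0, "ty": 0, "tz": 0.01, "roll": 0},
  {"tx": 0, "ty": 0, "tz": 0, "roll": 0},
  {"tx": 0, "ty": 0, "tz": 0, "roll": 0},
])

```text
time_s: 7.0
eef_pos: [0.4548, 0.0131, 0.0936]
eef_rot: [0.0, 0.737, 0.676, 0.0]
wrist_force: [0.1, -0.8, -3.0]
grip_width: 0.0209
finger_force: 70.0
```

```bash
python3 lid.py c
```

```text
7.0 [0.45477077 0.01313911 0.09361251] board TCP mm [-243.2    0.8] z [ 5.e-04 -0.e+00 -1.e+00] yaw 85.11900280028773 F [ 0.1 -0.8 -3. ]
scene 709 z 0.0858 box edges rel TCP mm x,y [[-53.5, -37.2], [50.7, 37.2]] 85.67
top 59 z 0.084 box edges rel TCP mm x,y [[-50.8, 19.8], [-10.8, 38.5]] 20.26
wrist 17863 z 0.0845 box edges rel TCP mm x,y [[-51.9, -27.6], [51.2, 38.0]] 85.32
```

View pics/scene_c.png

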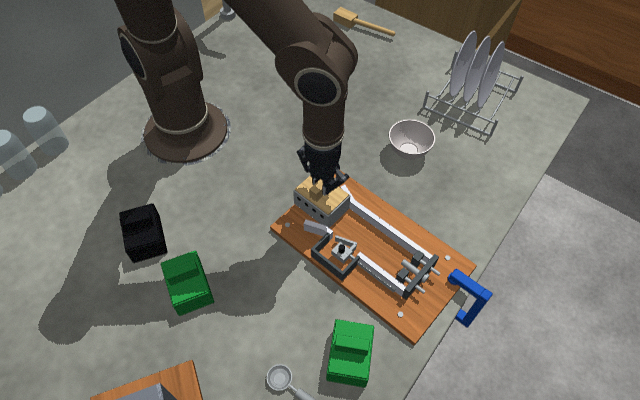

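The box (320,197) sits between the flares at the mouth, about 4 to 5 mm above the board. Lowering it to contact.

Emit:
arm_command([
  {"tx": 0, "ty": 0, "tz": 0.012, "roll": 0},
  {"tx": 0, "ty": 0, "tz": 0.008, "roll": 0},
  {"tx": 0, "ty": 0, "tz": 0, "roll": 0},
  {"tx": 0, "ty": 0, "tz": 0, "roll": 0},
])

```text
time_s: 7.48
eef_pos: [0.4544, 0.0132, 0.0891]
eef_rot: [-0.0, 0.737, 0.676, -0.0]
wrist_force: [-0.1, -0.1, -3.6]
grip_width: 0.0202
finger_force: 70.0
```

Emit:
arm_command([
  {"tx": 0, "ty": 0, "tz": 0.005, "roll": 0},
  {"tx": 0, "ty": 0, "tz": 0, "roll": 0},
  {"tx": 0, "ty": 0, "tz": 0, "roll": 0},
])

```text
time_s: 7.73
eef_pos: [0.4545, 0.0132, 0.0884]
eef_rot: [0.0, 0.737, 0.676, -0.0]
wrist_force: [-0.7, 0.8, 0.7]
grip_width: 0.0206
finger_force: 70.3
```

Emit:
arm_command([
  {"tx": 0, "ty": 0.02, "tz": 0, "roll": 0},
  {"tx": 0, "ty": 0.02, "tz": 0, "roll": 0},
  {"tx": 0, "ty": 0.02, "tz": 0, "roll": 0},
  {"tx": 0, "ty": 0.02, "tz": 0, "roll": 0},
  {"tx": 0, "ty": 0.02, "tz": 0, "roll": 0},
  {"tx": 0, "ty": 0.02, "tz": 0, "roll": 0},
  {"tx": 0, "ty": 0.02, "tz": 0, "roll": 0},
  {"tx": 0, "ty": 0.02, "tz": 0, "roll": 0},
])

```text
time_s: 8.4
eef_pos: [0.4831, 0.0106, 0.0887]
eef_rot: [-0.002, 0.737, 0.676, -0.003]
wrist_force: [-18.6, 0.7, 25.3]
grip_width: 0.0207
finger_force: 74.3
```

Emit:
arm_command([
  {"tx": 0, "ty": 0.012, "tz": 0, "roll": 0},
  {"tx": 0, "ty": 0.012, "tz": 0, "roll": 0},
  {"tx": 0, "ty": 0.012, "tz": 0, "roll": 0},
  {"tx": 0, "ty": 0.012, "tz": 0, "roll": 0},
  {"tx": 0, "ty": 0.012, "tz": 0, "roll": 0},
  {"tx": 0, "ty": 0.012, "tz": 0, "roll": 0},
  {"tx": 0, "ty": 0.012, "tz": 0, "roll": 0},
  {"tx": 0, "ty": 0.012, "tz": 0, "roll": 0},
])

```text
time_s: 9.07
eef_pos: [0.5039, 0.009, 0.0886]
eef_rot: [-0.001, 0.737, 0.676, -0.002]
wrist_force: [-10.8, 1.0, 14.5]
grip_width: 0.0209
finger_force: 72.6
```

Vertical pressure is a little high, so I'll ease off by a hair.

Emit:
arm_command([
  {"tx": 0, "ty": 0.01, "tz": -0.003, "roll": 0},
  {"tx": 0, "ty": 0.01, "tz": 0, "roll": 0},
  {"tx": 0, "ty": 0.01, "tz": 0, "roll": 0},
  {"tx": 0, "ty": 0.01, "tz": 0, "roll": 0},
])

```text
time_s: 9.4
eef_pos: [0.5112, 0.0086, 0.0887]
eef_rot: [-0.002, 0.737, 0.676, -0.002]
wrist_force: [-17.7, 2.2, 20.9]
grip_width: 0.0204
finger_force: 73.1
```

```bash
python3 lid.py d
```

```text
9.4 [0.51120821 0.00855909 0.08874722] board TCP mm [-186.6    0.9] z [-5.5e-03 -3.0e-04 -1.0e+00] yaw 85.12470775083607 F [-17.7   2.2  20.9]
scene 745 z 0.0808 box edges rel TCP mm x,y [[-55.0, -36.9], [50.6, 37.4]] 85.41
top 164 z 0.0797 box edges rel TCP mm x,y [[-50.9, -4.9], [9.8, 38.7]] 24.3
wrist 17901 z 0.0796 box edges rel TCP mm x,y [[-51.6, -27.6], [51.9, 38.1]] 85.23
```

Emit:
arm_command([
  {"tx": 0, "ty": 0.01, "tz": -0.005, "roll": 0},
  {"tx": 0, "ty": 0.01, "tz": 0, "roll": 0},
  {"tx": 0, "ty": 0.01, "tz": 0, "roll": 0},
  {"tx": 0, "ty": 0.01, "tz": 0, "roll": 0},
])

```text
time_s: 9.88
eef_pos: [0.5211, 0.008, 0.0893]
eef_rot: [-0.001, 0.736, 0.677, -0.0]
wrist_force: [-3.9, 2.9, -3.6]
grip_width: 0.0208
finger_force: 70.0
```

Emit:
arm_command([
  {"tx": 0, "ty": 0.01, "tz": 0, "roll": 0},
  {"tx": 0, "ty": 0.01, "tz": 0, "roll": 0},
  {"tx": 0, "ty": 0.01, "tz": 0, "roll": 0},
  {"tx": 0, "ty": 0.01, "tz": 0, "roll": 0},
  {"tx": 0, "ty": 0.01, "tz": 0, "roll": 0},
  {"tx": 0, "ty": 0.01, "tz": 0, "roll": 0},
])

```text
time_s: 10.38
eef_pos: [0.5331, 0.007, 0.0893]
eef_rot: [-0.001, 0.736, 0.676, -0.0]
wrist_force: [-3.5, 4.4, -3.3]
grip_width: 0.0208
finger_force: 70.0
```

Emit:
arm_command([
  {"tx": 0, "ty": 0.012, "tz": 0, "roll": 0},
  {"tx": 0, "ty": 0.012, "tz": 0, "roll": 0},
  {"tx": 0, "ty": 0.012, "tz": 0, "roll": 0},
  {"tx": 0, "ty": 0.012, "tz": 0, "roll": 0},
  {"tx": 0, "ty": 0.012, "tz": 0, "roll": 0},
  {"tx": 0, "ty": 0.012, "tz": 0, "roll": 0},
  {"tx": 0, "ty": 0.012, "tz": 0, "roll": 0},
  {"tx": 0, "ty": 0.012, "tz": 0, "roll": 0},
  {"tx": 0, "ty": 0.012, "tz": 0, "roll": 0},
  {"tx": 0, "ty": 0.012, "tz": 0, "roll": 0},
])

```text
time_s: 11.22
eef_pos: [0.5577, 0.0042, 0.0899]
eef_rot: [0.0, 0.737, 0.676, 0.0]
wrist_force: [-1.4, 1.5, -3.7]
grip_width: 0.0207
finger_force: 70.0
```

Emit:
arm_command([
  {"tx": 0, "ty": 0.012, "tz": 0, "roll": 0},
  {"tx": 0, "ty": 0.012, "tz": 0, "roll": 0},
  {"tx": 0, "ty": 0.012, "tz": 0, "roll": 0},
  {"tx": 0, "ty": 0.012, "tz": 0, "roll": 0},
  {"tx": 0, "ty": 0.012, "tz": 0, "roll": 0},
  {"tx": 0, "ty": 0.012, "tz": 0, "roll": 0},
  {"tx": 0, "ty": 0.012, "tz": 0, "roll": 0},
  {"tx": 0, "ty": 0.012, "tz": 0, "roll": 0},
  {"tx": 0, "ty": 0.012, "tz": 0, "roll": 0},
  {"tx": 0, "ty": 0.012, "tz": 0, "roll": 0},
])

```text
time_s: 12.05
eef_pos: [0.5815, 0.0023, 0.0899]
eef_rot: [-0.0, 0.737, 0.676, -0.0]
wrist_force: [-0.9, 1.1, -4.6]
grip_width: 0.0208
finger_force: 70.0
```

```bash
python3 lid.py e
```

```text
12.05 [0.5814872  0.00234514 0.08987359] board TCP mm [-116.1    0.5] z [-0.  0. -1.] yaw 85.12441298150102 F [-0.9  1.1 -4.6]
scene 792 z 0.0819 box edges rel TCP mm x,y [[-55.2, -37.0], [50.2, 36.3]] 86.77
top 244 z 0.0807 box edges rel TCP mm x,y [[-50.3, -26.4], [19.8, 37.3]] 85.16
wrist 17900 z 0.0808 box edges rel TCP mm x,y [[-51.8, -27.6], [51.6, 38.0]] 84.78
```

Emit:
arm_command([
  {"tx": 0, "ty": 0.015, "tz": 0.001, "roll": 0},
  {"tx": 0, "ty": 0.015, "tz": 0, "roll": 0},
  {"tx": 0, "ty": 0.015, "tz": 0.001, "roll": 0},
  {"tx": 0, "ty": 0.015, "tz": 0, "roll": 0},
  {"tx": 0, "ty": 0.015, "tz": 0, "roll": 0},
  {"tx": 0, "ty": 0.015, "tz": 0, "roll": 0},
  {"tx": 0, "ty": 0.015, "tz": 0, "roll": 0},
  {"tx": 0, "ty": 0.015, "tz": 0, "roll": 0},
  {"tx": 0, "ty": 0.015, "tz": 0, "roll": 0},
  {"tx": 0, "ty": 0.015, "tz": 0, "roll": 0},
])

```text
time_s: 13.03
eef_pos: [0.6114, -0.0002, 0.0894]
eef_rot: [-0.0, 0.737, 0.676, -0.0]
wrist_force: [-0.9, 1.7, -3.6]
grip_width: 0.0206
finger_force: 70.0
```

Emit:
arm_command([
  {"tx": 0, "ty": 0.012, "tz": 0, "roll": 0},
  {"tx": 0, "ty": 0.012, "tz": 0, "roll": 0},
  {"tx": 0, "ty": 0.012, "tz": 0, "roll": 0},
  {"tx": 0, "ty": 0.012, "tz": 0, "roll": 0},
  {"tx": 0, "ty": 0, "tz": 0, "roll": 0},
])

```text
time_s: 13.45
eef_pos: [0.6213, -0.001, 0.0895]
eef_rot: [0.0, 0.737, 0.676, 0.0]
wrist_force: [-0.7, 1.5, -4.3]
grip_width: 0.0211
finger_force: 70.0
```

Emit:
arm_command([
  {"tx": 0, "ty": 0.007, "tz": 0, "roll": 0},
  {"tx": 0, "ty": 0.007, "tz": 0, "roll": 0},
  {"tx": 0, "ty": 0.007, "tz": 0, "roll": 0},
  {"tx": 0, "ty": 0, "tz": 0, "roll": 0},
])

```text
time_s: 13.78
eef_pos: [0.6252, -0.0014, 0.0895]
eef_rot: [0.0, 0.737, 0.676, 0.0]
wrist_force: [-1.0, 2.1, -3.8]
grip_width: 0.0207
finger_force: 70.0
```

Emit:
arm_command([
  {"tx": 0, "ty": 0.007, "tz": 0, "roll": 0},
  {"tx": 0, "ty": 0.007, "tz": 0, "roll": 0},
  {"tx": 0, "ty": 0.007, "tz": 0, "roll": 0},
  {"tx": 0, "ty": 0.007, "tz": 0, "roll": 0},
  {"tx": 0, "ty": 0, "tz": 0, "roll": 0},
])

```text
time_s: 14.2
eef_pos: [0.6309, -0.0019, 0.0895]
eef_rot: [0.0, 0.737, 0.676, 0.0]
wrist_force: [-0.4, 1.5, -4.3]
grip_width: 0.0207
finger_force: 70.0
```

Emit:
arm_command([
  {"tx": 0, "ty": 0.007, "tz": 0, "roll": 0},
  {"tx": 0, "ty": 0.007, "tz": 0, "roll": 0},
  {"tx": 0, "ty": 0.007, "tz": 0, "roll": 0},
  {"tx": 0, "ty": 0, "tz": 0, "roll": 0},
])

```text
time_s: 14.53
eef_pos: [0.635, -0.0023, 0.0895]
eef_rot: [0.0, 0.737, 0.676, 0.0]
wrist_force: [-0.4, 1.6, -3.4]
grip_width: 0.0204
finger_force: 70.0
```

Emit:
arm_command([
  {"tx": 0, "ty": 0.007, "tz": 0, "roll": 0},
  {"tx": 0, "ty": 0.007, "tz": 0, "roll": 0},
  {"tx": 0, "ty": 0.007, "tz": 0, "roll": 0},
  {"tx": 0, "ty": 0, "tz": 0, "roll": 0},
])

```text
time_s: 14.87
eef_pos: [0.6381, -0.0025, 0.0893]
eef_rot: [-0.001, 0.737, 0.676, -0.001]
wrist_force: [-4.8, 2.3, -1.0]
grip_width: 0.0208
finger_force: 70.3
```

Emit:
arm_command([
  {"tx": 0, "ty": 0.007, "tz": 0, "roll": 0},
  {"tx": 0, "ty": 0.007, "tz": 0, "roll": 0},
  {"tx": 0, "ty": 0.007, "tz": 0, "roll": 0},
  {"tx": 0, "ty": 0, "tz": 0, "roll": 0},
])

```text
time_s: 15.2
eef_pos: [0.6421, -0.0028, 0.0893]
eef_rot: [-0.001, 0.736, 0.676, -0.001]
wrist_force: [-4.8, 2.3, -0.8]
grip_width: 0.0208
finger_force: 70.3
```

Emit:
arm_command([
  {"tx": 0, "ty": 0.007, "tz": 0, "roll": 0},
  {"tx": 0, "ty": 0.007, "tz": 0, "roll": 0},
  {"tx": 0, "ty": 0, "tz": 0, "roll": 0},
])

```text
time_s: 15.45
eef_pos: [0.6449, -0.0032, 0.0892]
eef_rot: [-0.001, 0.736, 0.677, -0.001]
wrist_force: [-5.5, 2.4, -0.4]
grip_width: 0.021
finger_force: 70.3
```

Ejector felt at x≈0.637, so home should be near 0.648.

Emit:
arm_command([
  {"tx": 0, "ty": 0.004, "tz": 0, "roll": 0},
  {"tx": 0, "ty": 0.004, "tz": 0, "roll": 0},
  {"tx": 0, "ty": 0.003, "tz": 0, "roll": 0},
  {"tx": 0, "ty": 0, "tz": 0, "roll": 0},
])

```text
time_s: 15.78
eef_pos: [0.647, -0.0033, 0.0892]
eef_rot: [-0.001, 0.736, 0.677, -0.001]
wrist_force: [-6.0, 1.7, -0.9]
grip_width: 0.0208
finger_force: 70.4
```

Emit:
arm_command([
  {"tx": 0, "ty": 0.004, "tz": 0, "roll": 0},
  {"tx": 0, "ty": 0, "tz": 0, "roll": 0},
])

```text
time_s: 15.95
eef_pos: [0.6477, -0.0034, 0.0892]
eef_rot: [-0.001, 0.736, 0.677, -0.001]
wrist_force: [-5.4, 1.5, 0.0]
grip_width: 0.021
finger_force: 70.4
```

Emit:
arm_command([
  {"tx": 0, "ty": 0.004, "tz": 0, "roll": 0},
  {"tx": 0, "ty": 0, "tz": 0, "roll": 0},
])

```text
time_s: 16.12
eef_pos: [0.6485, -0.0034, 0.0892]
eef_rot: [-0.001, 0.736, 0.677, -0.001]
wrist_force: [-6.0, 2.7, 0.4]
grip_width: 0.0206
finger_force: 70.4
```

Emit:
arm_command([
  {"tx": 0, "ty": 0.003, "tz": 0, "roll": 0},
  {"tx": 0, "ty": 0, "tz": 0, "roll": 0},
])

```text
time_s: 16.28
eef_pos: [0.649, -0.0035, 0.0893]
eef_rot: [-0.001, 0.736, 0.677, -0.001]
wrist_force: [-5.2, 1.3, -1.2]
grip_width: 0.0212
finger_force: 70.5
```

Emit:
arm_command([
  {"tx": 0, "ty": 0.004, "tz": 0, "roll": 0},
  {"tx": 0, "ty": 0, "tz": 0, "roll": 0},
])

```text
time_s: 16.45
eef_pos: [0.6491, -0.0035, 0.0892]
eef_rot: [-0.001, 0.736, 0.677, -0.002]
wrist_force: [-8.8, 1.2, 1.7]
grip_width: 0.0206
finger_force: 70.8
```

Emit:
arm_command([
  {"tx": 0, "ty": 0.003, "tz": 0, "roll": 0},
  {"tx": 0, "ty": 0, "tz": 0, "roll": 0},
])

```text
time_s: 16.62
eef_pos: [0.6492, -0.0035, 0.0892]
eef_rot: [-0.001, 0.736, 0.677, -0.002]
wrist_force: [-9.5, 2.3, 2.2]
grip_width: 0.0207
finger_force: 71.1
```

The stop is felt at x≈0.649: position stalls while force rises. Building up a moderate press.

Emit:
arm_command([
  {"tx": 0, "ty": 0.004, "tz": -0.001, "roll": 0},
  {"tx": 0, "ty": 0.004, "tz": -0.001, "roll": 0},
  {"tx": 0, "ty": 0.003, "tz": 0, "roll": 0},
  {"tx": 0, "ty": 0, "tz": 0, "roll": 0},
])

```text
time_s: 16.95
eef_pos: [0.6494, -0.0035, 0.0893]
eef_rot: [-0.003, 0.736, 0.677, -0.004]
wrist_force: [-16.4, 1.8, 7.6]
grip_width: 0.0208
finger_force: 71.7
```

Emit:
arm_command([
  {"tx": 0, "ty": 0.004, "tz": -0.003, "roll": 0},
  {"tx": 0, "ty": 0.003, "tz": -0.002, "roll": 0},
  {"tx": 0, "ty": 0, "tz": 0, "roll": 0},
  {"tx": 0, "ty": 0, "tz": 0, "roll": 0},
])

```text
time_s: 17.28
eef_pos: [0.6495, -0.0036, 0.0896]
eef_rot: [-0.004, 0.736, 0.677, -0.005]
wrist_force: [-18.7, 2.7, 5.4]
grip_width: 0.0207
finger_force: 71.5
```

```bash
python3 lid.py f
```

```text
17.2833 [ 0.64952867 -0.00360374  0.089568  ] board TCP mm [-47.8   0.2] z [-0.0118 -0.001  -0.9999] yaw 85.1860993818631 F [-18.7   2.7   5.4]
scene 838 z 0.0814 box edges rel TCP mm x,y [[-54.6, -37.4], [50.0, 36.6]] 85.47
top 369 z 0.0807 box edges rel TCP mm x,y [[-51.9, -40.1], [32.3, 37.3]] 84.97
wrist 17869 z 0.0804 box edges rel TCP mm x,y [[-52.4, -27.6], [50.8, 38.0]] 85.2
```

Holding at about 19 N while the bolt creeps out.

Emit:
arm_command([
  {"tx": 0, "ty": 0.003, "tz": 0, "roll": 0},
  {"tx": 0, "ty": 0, "tz": 0, "roll": 0},
  {"tx": 0, "ty": 0, "tz": 0, "roll": 0},
  {"tx": 0, "ty": 0, "tz": 0, "roll": 0},
  {"tx": 0, "ty": 0, "tz": 0, "roll": 0},
  {"tx": 0, "ty": 0, "tz": 0, "roll": 0},
  {"tx": 0, "ty": 0, "tz": 0, "roll": 0},
  {"tx": 0, "ty": 0, "tz": 0, "roll": 0},
  {"tx": 0, "ty": 0, "tz": 0, "roll": 0},
  {"tx": 0, "ty": 0, "tz": 0, "roll": 0},
])

```text
time_s: 18.27
eef_pos: [0.6496, -0.0036, 0.0896]
eef_rot: [-0.004, 0.736, 0.677, -0.005]
wrist_force: [-21.7, 1.6, 6.7]
grip_width: 0.021
finger_force: 71.7
```

Emit:
arm_command([
  {"tx": 0, "ty": 0, "tz": 0, "roll": 0},
  {"tx": 0, "ty": 0, "tz": 0, "roll": 0},
  {"tx": 0, "ty": 0, "tz": 0, "roll": 0},
  {"tx": 0, "ty": 0, "tz": 0, "roll": 0},
  {"tx": 0, "ty": 0, "tz": 0, "roll": 0},
  {"tx": 0, "ty": 0, "tz": 0, "roll": 0},
  {"tx": 0, "ty": 0, "tz": 0, "roll": 0},
  {"tx": 0, "ty": 0, "tz": 0, "roll": 0},
  {"tx": 0, "ty": 0, "tz": 0, "roll": 0},
  {"tx": 0, "ty": 0, "tz": 0, "roll": 0},
])

```text
time_s: 19.1
eef_pos: [0.6496, -0.0036, 0.0896]
eef_rot: [-0.004, 0.736, 0.677, -0.005]
wrist_force: [-21.2, 2.1, 7.6]
grip_width: 0.0206
finger_force: 71.7
```

Emit:
arm_command([
  {"tx": 0, "ty": 0, "tz": 0, "roll": 0},
  {"tx": 0, "ty": 0, "tz": 0, "roll": 0},
  {"tx": 0, "ty": 0, "tz": 0, "roll": 0},
  {"tx": 0, "ty": 0, "tz": 0, "roll": 0},
  {"tx": 0, "ty": 0, "tz": 0, "roll": 0},
  {"tx": 0, "ty": 0, "tz": 0, "roll": 0},
  {"tx": 0, "ty": 0, "tz": 0, "roll": 0},
  {"tx": 0, "ty": 0, "tz": 0, "roll": 0},
  {"tx": 0, "ty": 0, "tz": 0, "roll": 0},
  {"tx": 0, "ty": 0, "tz": 0, "roll": 0},
])

```text
time_s: 19.93
eef_pos: [0.6496, -0.0036, 0.0896]
eef_rot: [-0.004, 0.736, 0.677, -0.005]
wrist_force: [-20.8, 2.2, 7.2]
grip_width: 0.0209
finger_force: 71.7
```

Emit:
arm_command([
  {"tx": 0, "ty": 0, "tz": 0, "roll": 0},
  {"tx": 0, "ty": 0, "tz": 0, "roll": 0},
  {"tx": 0, "ty": 0, "tz": 0, "roll": 0},
  {"tx": 0, "ty": 0, "tz": 0, "roll": 0},
  {"tx": 0, "ty": 0, "tz": 0, "roll": 0},
  {"tx": 0, "ty": 0, "tz": 0, "roll": 0},
  {"tx": 0, "ty": 0, "tz": 0, "roll": 0},
  {"tx": 0, "ty": 0, "tz": 0, "roll": 0},
  {"tx": 0, "ty": 0, "tz": 0, "roll": 0},
  {"tx": 0, "ty": 0, "tz": 0, "roll": 0},
])

```text
time_s: 20.77
eef_pos: [0.6496, -0.0036, 0.0896]
eef_rot: [-0.004, 0.736, 0.677, -0.005]
wrist_force: [-21.3, 2.6, 6.8]
grip_width: 0.021
finger_force: 71.7
```

```bash
python3 lid.py g; python3 -c "
import cv2,numpy as np
a=cv2.imread('pics/scene_g.png')[205:290,290:420];b=cv2.imread('pics/top_g.png')[130:200,290:390];c=cv2.imread('pics/scene_e.png')[205:290,290:420]
cv2.imwrite('pics/bolt.png',np.hstack([cv2.resize(c,(390,255),interpolation=2),cv2.resize(a,(390,255),interpolation=2)]))"
```

```text
20.7667 [ 0.64962475 -0.00359356  0.0896275 ] board TCP mm [-47.7   0.3] z [-0.0127 -0.0011 -0.9999] yaw 85.1882996969084 F [-21.3   2.6   6.8]
scene 837 z 0.0814 box edges rel TCP mm x,y [[-55.1, -37.1], [49.6, 36.1]] 85.51
top 367 z 0.081 box edges rel TCP mm x,y [[-51.7, -40.1], [30.2, 37.3]] 85.18
wrist 17892 z 0.0804 box edges rel TCP mm x,y [[-52.5, -27.7], [50.7, 38.0]] 84.86
```

View pics/bolt.png

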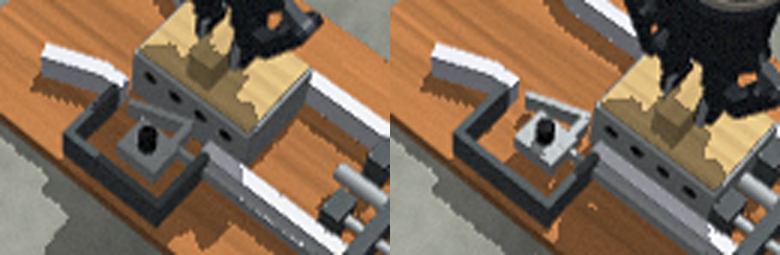

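The left crop is mid-slide, with the bolt knob at (147,138) pushed back. In the right crop, taken now, the knob is at (155,130) in the same frame, so the bolt has moved into the channel behind the box tail. I'll check its position against the first picture, where it was fully out.

Run:
```python
import cv2,numpy as np
# dark knob centroid in scene crop around (342,249)
for f in("scene0","scene_e","scene_g"):
    g=cv2.cvtColor(cv2.imread(f"pics/{f}.png"),cv2.COLOR_BGR2GRAY)[238:260,330:354].astype(float)
    w=np.clip(45-g,0,None); v,u=np.indices(g.shape); print(f,(u*w).sum()/w.sum()+330,(v*w).sum()/w.sum()+238)
```

```text
scene0 341.31021555763823 249.23430178069353
scene_e 339.1451388888889 250.7138888888889
scene_g 341.311084624553 249.48748510131108
```

Emit:
arm_command([
  {"tx": 0, "ty": 0, "tz": 0, "roll": 0},
  {"tx": 0, "ty": 0, "tz": 0, "roll": 0},
  {"tx": 0, "ty": 0, "tz": 0, "roll": 0},
  {"tx": 0, "ty": 0, "tz": 0, "roll": 0},
  {"tx": 0, "ty": 0, "tz": 0, "roll": 0},
  {"tx": 0, "ty": 0, "tz": 0, "roll": 0},
  {"tx": 0, "ty": 0, "tz": 0, "roll": 0},
  {"tx": 0, "ty": 0, "tz": 0, "roll": 0},
  {"tx": 0, "ty": 0, "tz": 0, "roll": 0},
  {"tx": 0, "ty": 0, "tz": 0, "roll": 0},
])

```text
time_s: 21.75
eef_pos: [0.6496, -0.0036, 0.0896]
eef_rot: [-0.004, 0.736, 0.677, -0.005]
wrist_force: [-21.1, 1.5, 6.9]
grip_width: 0.0209
finger_force: 71.7
```

Emit:
arm_command([
  {"tx": 0, "ty": 0, "tz": 0, "roll": 0},
  {"tx": 0, "ty": 0, "tz": 0, "roll": 0},
  {"tx": 0, "ty": 0, "tz": 0, "roll": 0},
  {"tx": 0, "ty": 0, "tz": 0, "roll": 0},
  {"tx": 0, "ty": 0, "tz": 0, "roll": 0},
  {"tx": 0, "ty": 0, "tz": 0, "roll": 0},
  {"tx": 0, "ty": 0, "tz": 0, "roll": 0},
  {"tx": 0, "ty": 0, "tz": 0, "roll": 0},
  {"tx": 0, "ty": 0, "tz": 0, "roll": 0},
  {"tx": 0, "ty": 0, "tz": 0, "roll": 0},
])

```text
time_s: 22.58
eef_pos: [0.6496, -0.0036, 0.0896]
eef_rot: [-0.004, 0.736, 0.677, -0.005]
wrist_force: [-21.1, 1.2, 7.7]
grip_width: 0.0206
finger_force: 71.7
```

```bash
python3 lid.py i | head -1
python3 - <<'E'
import cv2,numpy as np
for f in("scene0","scene_e","scene_g","scene_i"):
    g=cv2.cvtColor(cv2.imread(f"pics/{f}.png"),cv2.COLOR_BGR2GRAY)
    if f=="scene0": t=g[242:257,334:350]
    r=cv2.matchTemplate(g[230:270,320:364],t,cv2.TM_CCOEFF_NORMED); _,v,_,l=cv2.minMaxLoc(r); print(f,v,np.array(l)-[14,12])
E
```

```text
22.5833 [ 0.64961653 -0.00356189  0.08962793] board TCP mm [-47.7   0.3] z [-0.0127 -0.0011 -0.9999] yaw 85.19215054567147 F [-21.1   1.2   7.7]
scene0 0.9999997019767761 [0 0]
scene_e 0.815494954586029 [-3  3]
scene_g 0.9985042810440063 [0 0]
scene_i 0.9985265731811523 [0 0]
```

The bolt is back at its fully-out position (0 px shift). One slightly firmer press for margin, then relieve the force and open.

Emit:
arm_command([
  {"tx": 0, "ty": 0.003, "tz": -0.002, "roll": 0},
  {"tx": 0, "ty": 0.003, "tz": 0, "roll": 0},
  {"tx": 0, "ty": 0, "tz": 0, "roll": 0},
  {"tx": 0, "ty": 0, "tz": 0, "roll": 0},
  {"tx": 0, "ty": 0, "tz": 0, "roll": 0},
  {"tx": 0, "ty": 0, "tz": 0, "roll": 0},
])

```text
time_s: 23.23
eef_pos: [0.6497, -0.0036, 0.0898]
eef_rot: [-0.005, 0.736, 0.677, -0.006]
wrist_force: [-23.5, 2.4, 8.4]
grip_width: 0.0206
finger_force: 71.9
```

Emit:
arm_command([
  {"tx": 0, "ty": -0.006, "tz": 0.002, "roll": 0},
  {"tx": 0, "ty": -0.006, "tz": 0.002, "roll": 0},
  {"tx": 0, "ty": -0.006, "tz": 0.002, "roll": 0},
  {"tx": 0, "ty": -0.006, "tz": 0, "roll": 0},
  {"tx": 0, "ty": 0, "tz": 0, "roll": 0},
  {"tx": 0, "ty": 0, "tz": 0, "roll": 0},
])

```text
time_s: 23.73
eef_pos: [0.6492, -0.0036, 0.0893]
eef_rot: [-0.002, 0.736, 0.677, -0.002]
wrist_force: [-10.1, 2.8, 0.4]
grip_width: 0.0208
finger_force: 70.9
```

Emit:
arm_command([
  {"tx": 0, "ty": -0.006, "tz": 0, "roll": 0},
  {"tx": 0, "ty": -0.005, "tz": 0, "roll": 0},
  {"tx": 0, "ty": 0, "tz": 0, "roll": 0},
  {"tx": 0, "ty": 0, "tz": 0, "roll": 0},
])

```text
time_s: 24.07
eef_pos: [0.6481, -0.0035, 0.0892]
eef_rot: [-0.001, 0.736, 0.677, -0.002]
wrist_force: [-5.6, 2.3, -3.3]
grip_width: 0.021
finger_force: 70.2
```

Emit:
arm_command([
  {"tx": 0, "ty": 0, "tz": 0, "roll": 0},
  {"tx": 0, "ty": 0, "tz": 0, "roll": 0},
  {"tx": 0, "ty": 0, "tz": 0, "roll": 0},
  {"tx": 0, "ty": 0, "tz": 0, "roll": 0},
  {"tx": 0, "ty": 0, "tz": 0, "roll": 0},
  {"tx": 0, "ty": 0, "tz": 0, "roll": 0},
  {"tx": 0, "ty": 0, "tz": 0, "roll": 0},
  {"tx": 0, "ty": 0, "tz": 0, "roll": 0},
], jaw=1)

```text
time_s: 24.73
eef_pos: [0.6502, -0.0036, 0.0902]
eef_rot: [0.0, 0.737, 0.676, 0.0]
wrist_force: [-0.2, -0.4, 0.2]
grip_width: 0.0855
finger_force: 0.0
```

Emit:
arm_command([
  {"tx": 0, "ty": 0, "tz": -0.05, "roll": 0},
  {"tx": 0, "ty": 0, "tz": -0.1, "roll": 0},
  {"tx": 0, "ty": 0, "tz": -0.15, "roll": 0},
  {"tx": 0, "ty": 0, "tz": -0.15, "roll": 0},
  {"tx": 0, "ty": -0.1, "tz": -0.15, "roll": 0},
  {"tx": 0, "ty": -0.15, "tz": -0.1, "roll": 0},
  {"tx": 0, "ty": -0.15, "tz": 0, "roll": 0},
  {"tx": 0, "ty": -0.15, "tz": 0, "roll": 0},
  {"tx": 0, "ty": 0, "tz": 0, "roll": 0},
  {"tx": 0, "ty": 0, "tz": 0, "roll": 0},
])

```text
time_s: 25.57
eef_pos: [0.5397, 0.0058, 0.2315]
eef_rot: [0.001, 0.736, 0.677, 0.0]
wrist_force: [0.7, 0.1, 0.4]
grip_width: 0.0854
finger_force: 0.0
```

Run:
```python
from h import *
a=np.radians(-4.75); O=np.array([.6971,-.0078]); Rb=np.array([[np.cos(a),-np.sin(a)],[np.sin(a),np.cos(a)]])
for n in("scene","top","wrist"):
    im,d,K,E=cam(n); cv2.imwrite(f"pics/{n}_z.png",im); C=cloud(d,K,E); B=(C[...,:2]-O)@Rb; hsv=cv2.cvtColor(im,cv2.COLOR_BGR2HSV)
    m=(abs(B[...,0]+.05)<.08)&(abs(B[...,1])<.055)&(abs(C[...,2]-.080)<.007)&(hsv[...,1]>50)
    if m.sum()>20: print(n,m.sum(),np.median(C[m][:,2]),(np.percentile(B[m],[.3,99.7],axis=0)*1000).round(1).tolist(),rect(C[m])[2])
print(ctrl.sense()["eef_pos"],ctrl.sense()["wrist_force"])
```

```text
scene 1105 0.08040403032657893 [[-106.1, -37.1], [-1.7, 37.9]] 85.28
wrist 7054 0.0793027223452518 [[-104.4, -35.8], [-1.0, 37.9]] 85.76
[0.54147853 0.00569092 0.23052405] [-0.07306743 -0.40536562  0.37110197]
```

View pics/scene_z.png

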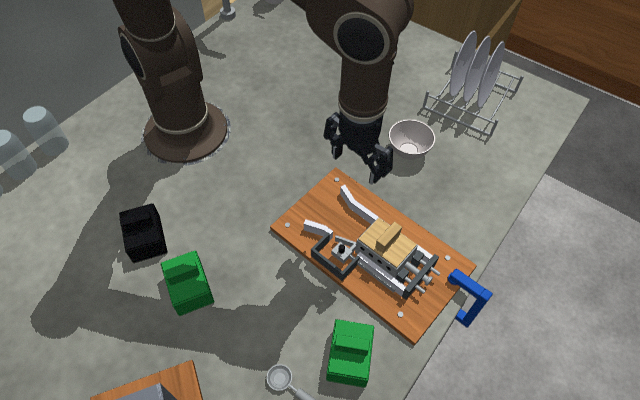

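The box (390,245) rests flat between the rails with its centre about 53 mm before the stop origin. The bolt (342,249) is out behind it, the bowl and spoon haven't moved, and the arm is clear.

```bash
python3 -c "
from station import ctrl
print(ctrl.hand_in())"
```

```text
the job is handed in; nothing more can be done
None
```

The job is handed in with no verdict returned: the cutlery box is parked flat against the ejector, the side bolt is fully out behind it, the arm is clear, and the bowl and teaspoon are where they were.

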